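# Hook up a sprung draw gauge and hold it at its mark

### The job

Lift the blue sprung draw gauge out of the black tray and lower the foot end of its sleeve into the slot of the grey bench anchor, so that its square foot flange sits behind the slotted plate. Then pull the black handle straight away from the anchor, level with the slot, until the sleeve's mouth lies on the yellow band of the steel rod, without drawing it well past the band, and finish while still holding it there. Leave the white oil filter and the green grease tin where they stand.

Things in the scene. Friction and masses are not known exactly. Their poses are not given: they have to be found in the camera images.
- gauge: loose telescoping gauge, 170 mm long, 0.18 kg, lying level. Origin: underside, mid-length. Axis along its y, 22 mm up. From +y to -y: square steel foot flange 44 mm wide, 8 mm thick (y 85 to 77 mm); blue sleeve 22 mm in diameter (to y -20; last 10 mm an aluminium mouth collar, 25 mm); bare steel rod 12 mm thick; black handle; square cap 44 mm wide, 6 mm thick. Rests on flange and cap.
- handle (a point): centre of the black ribbed handle on the sliding rod: square, 24 x 24 mm across, 44 mm long along the gauge's y axis (so 12 mm up and down from this point, 10 mm clear above the tray's floor as it lies). Axes as gauge. Moves towards -y of the gauge as the rod is drawn.
- foot (a point): centre of the square foot flange (44 x 44 x 8 mm) on the sleeve, 138 mm from the handle's centre when the gauge is shut. Axes as gauge.
- draw (a joint): how far the rod is drawn from the sleeve, m: 0 shut, 0.080 at its stop. A spring pulls it back with 3.6 N at 0, rising 120 N/m (9.6 N at 0.050). The 12 mm yellow band is hidden at first; the sleeve's mouth lies on it from 0.044 to 0.056; at 0.050 half of the band shows.
- tray: shallow black tray, fixed, 150 (its x) x 220 (its y) x 30 mm high, walls and floor 3 mm thick; origin under its centre. The gauge lies along its y, roughly in the middle, the handle at the -y end; a brown nut 27 mm across, 14 mm high, lies in the corner at +x, +y.
- anchor: grey bench anchor, fixed; origin: centre of the underside of its 100 x 90 x 8 mm base. Upright plate across it (72 mm along x, 12 mm thick in y) with a slot 28 mm wide, open on top, flat bottom 61 mm above the worktop, sides to 95 mm, then flared lips to 116 mm. The sleeve lies in the slot along y, flange on the +y side, handle on the -y side; pull to -y. Space behind (+y) is free.
- slot (a point): the point in the slot's middle where the axis of a gauge resting on the slot's bottom passes (72 mm above the worktop), on the back (+y) face of the plate, where the flange bears. The flange's centre lies 4 mm behind it (+y) when the flange bears on the plate. Axes as anchor.
- oil_filter: loose white oil filter, 70 mm across, 82 mm high, standing; origin under its centre. A bystander, to be left alone.
- grease_tin: loose green tin with a white lid, 70 mm across, 51 mm high, standing; origin under its centre. A bystander, to be left alone.
Mind the look-alikes: they are no part of the job. What is shaped like the anchor but red is not meant.

How it is judged:
On the way, in this order (a step that is already met when the one before it is completed fails the run):
1. the gauge is lifted clear of the tray, still shut (height (world z) of handle above 0.065 m and height (world z) of foot above 0.055 m and contact force between gauge and tray below 0.1 N and contact force between the fingers and gauge above 1 N and value of joint draw below 0.02 m), for 0.2 s.
2. the sleeve lies in the anchor's slot with the foot flange behind the plate (y of foot in the frame of slot between 0.001 and 0.045 m and x of foot in the frame of slot between -0.012 and 0.012 m and z of foot in the frame of slot between -0.01 and 0.015 m), for 0.1 s.
At the end, for the whole second after the job is handed in: Still held: rod drawn 43 to 57 mm (mouth on the yellow band) and at rest; foot flange bearing on the back of the anchor plate with over 4 N, within 12 mm of the slot middle sideways, -10 to +15 mm of resting height, within 0.2 rad of the slot direction; handle 45 to 110 mm above the top (value of joint draw between 0.043 and 0.057 m and velocity of joint draw between -0.01 and 0.01 m/s and contact force between gauge and anchor above 4 N and contact force between the fingers and gauge above 2 N and y of foot in the frame of slot between 0 and 0.009 m and x of foot in the frame of slot between -0.012 and 0.012 m and z of foot in the frame of slot between -0.01 and 0.015 m and angle between the y axis of gauge and the y axis of anchor, either way round below 0.2 rad and height (world z) of handle between 0.045 and 0.11 m and linear speed of gauge below 0.02 m/s); the arm keeps its last pose, push and grip.
It fails at once if the rod is drawn more than 68 mm (well past the band) (value of joint draw above 0.068 m).
It fails at once if the oil filter is moved more than 30 mm (distance of oil_filter from where it was at the start of the episode above 0.03 m).
It fails at once if the grease tin is moved more than 30 mm (distance of grease_tin from where it was at the start of the episode above 0.03 m).
It also fails if it takes over 35 s, if anything falls off the work surface, if the arm or the gripper's body presses on something with over 40 N, if the wrist force passes 120 N, or if a joint passes its speed limit or range.

### The arm

A 6-joint arm with a two-finger parallel gripper is mounted at the origin on a cart in front of the work surface, level with it; the furniture and walls round the work are solid. World frame = base frame: x ahead of the robot, y to its left, z up, the work surface at z = 0. Lengths are in m, angles in rad, forces in N, time in s.
With the tool pointing down it reaches from about 0.325 to 0.875 m from the base axis. Payload 4.4 kg.
Tool frame: the origin (TCP) lies at the very end of the fingers, on their centre line; the grasp point (between the pads) lies 19 mm behind it; z points along the fingers, y is the direction in which the jaws open and shut (so a half turn about z gives the same grasp; the last joint's range is limited). The gripper opens to 85 mm and grips with 20 to 120 N. Pads are 22 mm wide; open, the fingers measure 114 mm over their backs; the gripper's body (76 mm by 85 mm) begins 54 mm behind the grasp point. The pads swing forward as they close: fully open they stand 13 mm farther back than shut.
Start: joints at [-1.282, 0.207, 1.542, -0, 1.393, -0.15], TCP at [0.244, -0.521, 0.2] pointing down, gripper open.
Joint ranges: [-2.73, 2.73], [-0.86, 2.22], [0.23, 2.46], [-1.11, 4.25], [0.08, 2.63], [-2.82, 2.82]. Speed limits (rad/s): [2.79, 2.79, 3.14, 3.14, 3.14, 3.14].

### API

Orientations are given as a unit quaternion [w, x, y, z].
In Python, from workcell import r gives the robot as it stands.
- The arm moves only by the shell command python3 -m handwheel 'ROWS' [FORCE]. ROWS is JSON, a list of rows, each a list of 3 entries, a list of its own where there are three numbers: the shift along the tool's x, y, z in mm, then the turn, a rotation vector about the tool's x, y, z in degrees, then the gripper command: -1 is shut, 1 is fully open, values between are in proportion. In form: [[[x, y, z], [wx, wy, wz], jaw], ...]. A call has 1 to 12 rows; each row is the pose to reach, as a shift and turn from the pose measured when the call began, along the tool's axes at that moment; what a row does not reach only later rows make up. A row lasts 1/10 s, in which the tool goes at most 50 mm and 8.59 degrees, less where a joint would pass 70% of its speed; a pose out of reach is approached as far as the arm can. A call with a gripper value outside its range is refused whole. The fingers move at their own pace and stop on an object; FORCE is the grip in N (left out, the last holds). Time passes only in rows, so rows that repeat a pose let the fingers close. It gives the time, the measured TCP pose, the force and the opening at its end, in the units of the state.
- r.get_obs(): the state, without advancing time (a new reading comes with each control period).
- r.read_camera(name): name is "scene" or "side" or "wrist"; returns a dict with "image" (400x640x3 uint8, red, green, blue), "fovy" (degrees; the focal length in pixels is half the picture's height over the tangent of half this angle, whatever the lens; pixels are square), "cx", "cy" (the principal point, pixels), "k1" (the pictures are not rectified: a ray, as slopes to the right and down, at radius r is drawn at 1 + k1 r^2 times it, then the intrinsics apply), "view" (4x4, takes a point from world to camera coordinates). Camera axes: x right, y down, z forward; pixel columns grow to the right and rows downward; lengths in m; the calibration is good to about 2 mm. A picture is of the moment at which its call begins. There is no depth.
- r.job_done(): hands the job in, once; it reports no verdict.
Trained networks look in the newest picture that a camera, given by its name, has taken for a name from the list of things; names that differ only in an ending like _2 or _b are one class to them, and where a whole thing is asked for, a point or a joint stands for the part that bears it (a point fixed in the world has none). Each returns a list of dicts, best first, with "conf" (0 to 1); they miss things now and then, are a little off and sometimes report something else, mostly with a low value. They report only what shows in the picture. A call takes as long as a camera call. They do not tell look-alikes from the thing itself.
- r.boxes_of(camera, label): "extent" ([centre column, centre row, width, height] in pixels, round what is visible of it).
- r.regions_of(camera, label): "region" (400x640 bool, what is visible of it) and "extent" ([centre column, centre row, width, height] in pixels, round what is visible of it).
- r.pinpoint(camera, label): "location" ([row, column] in pixels: a listed point, or the origin of a listed thing).
The state is a dict: "clock": time; "joint_pos": joint angles; "joint_velocities": joint speeds; "tau": joint torques, N m; "tool_pos": TCP position; "eef_rot": TCP orientation; "force": force on the tool from outside, world axes, zero at the start; "torque": the same for the moment, N m; "grip_width": finger opening in m.
Only numpy, scipy, OpenCV 4.12 (cv2) and the standard library are available. Lean on these libraries where they do the work, as an engineer would, in place of code of your own. Each camera call takes 0.05 s, during which the arm holds its last target. There are 200 camera calls.

## Working session

There is one attempt and no reset: what is moved stays moved. The work goes in short steps, Python scripts to look and compute and a shell command to move; the robot and the scene stay as the last step left them, time stands still between calls to the robot, and variables do not carry over. Pictures are saved under pics/ and viewed, about 8 in all and at most 12, crops included, and the job is handed in when it is done.

```bash
mkdir -p pics; ls
cat > h.py <<'E'
import numpy as np, cv2
from workcell import r
from scipy.spatial.transform import Rotation as R
def K(c):
    f=200/np.tan(np.radians(c["fovy"])/2); return f
def ray(c,u,v):
    f=K(c); d=np.array([(u-c["cx"])/f,(v-c["cy"])/f]); s=d.copy()
    for _ in range(20): s=d/(1+c["k1"]*(s@s))
    V=np.array(c["view"]); Rt=V[:3,:3]
    return -Rt.T@V[:3,3], Rt.T@np.array([s[0],s[1],1])
def atz(c,u,v,z):
    o,d=ray(c,u,v); return o+d*(z-o[2])/d[2]
def proj(c,p):
    V=np.array(c["view"]); q=V[:3,:3]@np.array(p)+V[:3,3]; s=q[:2]/q[2]; s=s*(1+c["k1"]*(s@s))
    return s*K(c)+[c["cx"],c["cy"]]
def tri(c1,p1,c2,p2):
    o1,d1=ray(c1,*p1);o2,d2=ray(c2,*p2)
    A=np.c_[d1,-d2]; t=np.linalg.lstsq(A,o2-o1,rcond=None)[0]
    a=o1+t[0]*d1;b=o2+t[1]*d2; return (a+b)/2, np.linalg.norm(a-b)
def totool(p):
    o=r.get_obs(); w,x,y,z=o["eef_rot"]; return R.from_quat([x,y,z,w]).inv().apply(np.array(p)-o["tool_pos"])*1000
def save(c,n): cv2.imwrite("pics/"+n,c["image"][:,:,::-1])
E
python3 - <<'E'
from h import *
o=r.get_obs(); print({k:np.round(v,3) for k,v in o.items()})
C={}
for n in["scene","side","wrist"]:
    c=r.read_camera(n);C[n]=c;save(c,n+"0.png");print(n,c["fovy"],c["k1"])
    for l in["handle","foot","slot","anchor","tray","gauge","oil_filter","grease_tin"]:
        print(n,l,[(round(d["conf"],2),np.round(d["location"][::-1])) for d in r.pinpoint(n,l)][:4])
cv2.imwrite("pics/both.png",np.vstack([C["scene"]["image"],C["side"]["image"]])[:,:,::-1])
E
```

```text
pics
{'clock': np.float64(0.0), 'joint_pos': array([-1.283,  0.207,  1.543, -0.   ,  1.393, -0.151]), 'joint_velocities': array([ 0.001,  0.   ,  0.002,  0.002,  0.001, -0.001]), 'tau': array([ 2.0000e-03, -3.8303e+01, -2.9160e+01, -0.0000e+00,  1.0000e-02,
        0.0000e+00]), 'tool_pos': array([ 0.244, -0.52 ,  0.199]), 'eef_rot': array([-0.001,  0.976,  0.218, -0.   ]), 'force': array([-0.034, -0.168,  0.199]), 'torque': array([0.009, 0.037, 0.089]), 'grip_width': np.float64(0.086)}
scene 45.45518830701259 -0.06473406661439034
scene handle [(0.46, array([377., 190.])), (0.18, array([346., 204.]))]
scene foot [(0.87, array([344., 205.]))]
scene slot [(0.83, array([244., 222.])), (0.63, array([430., 210.]))]
scene anchor [(0.57, array([429., 238.])), (0.38, array([366., 206.]))]
scene tray [(0.62, array([366., 205.]))]
scene gauge [(0.9, array([366., 205.]))]
scene oil_filter [(0.64, array([291., 189.]))]
scene grease_tin [(0.56, array([361., 251.])), (0.27, array([378., 189.]))]
side 49.9571317615969 -0.011405330884178376
side handle [(0.69, array([339., 182.]))]
side foot [(0.88, array([326., 202.])), (0.69, array([246., 198.]))]
side slot [(0.95, array([427., 200.])), (0.83, array([245., 244.]))]
side anchor [(0.64, array([249., 277.])), (0.58, array([420., 228.]))]
side tray [(0.84, array([329., 198.]))]
side gauge [(0.67, array([334., 200.]))]
side oil_filter [(0.96, array([250., 194.]))]
side grease_tin [(0.75, array([371., 250.]))]
wrist 58.007490143467066 0.01255566732067616
wrist handle []
wrist foot []
wrist slot []
wrist anchor []
wrist tray []
wrist gauge []
wrist oil_filter []
wrist grease_tin []
```

View pics/scene0.png

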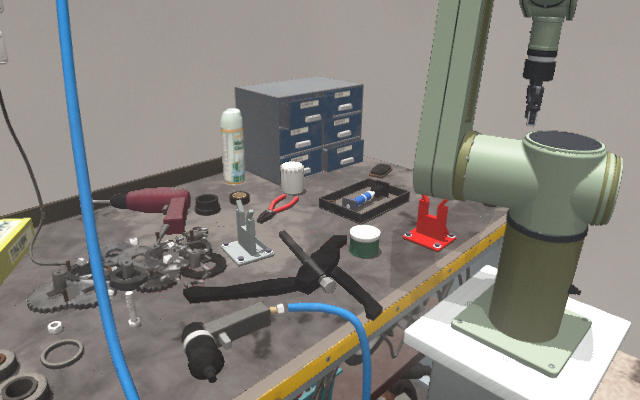

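View pics/side0.png

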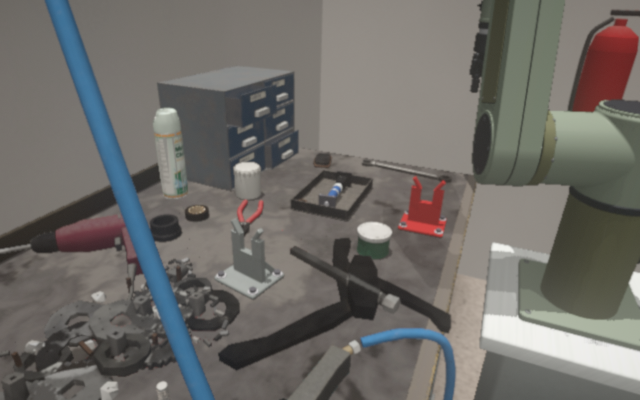

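The scene view shows the grey anchor at (246,240), the red look-alike at (430,230), the tray with the gauge at (366,203), the filter at (291,178) and the tin at (364,240). The side view shows the same things: grey anchor (250,265), red (424,210), gauge (333,193). The anchor candidates are grey and red, and I choose grey. The gauge is the only blue item in the tray.

Run:
```python
from h import *
a=r.read_camera("scene");b=r.read_camera("side")
def T(n,p,q):
    x,e=tri(a,p,b,q); print(n,x.round(4),round(e,4))
T("handle",(377,190),(339,182));T("foot",(344,205),(326,202));T("gauge",(366,205),(334,200));T("tray",(366,205),(329,198))
T("slot",(244,222),(245,244));T("redslot",(430,210),(427,200));T("filter",(291,189),(250,194));T("tin",(361,251),(371,250))
for n,c,p in(("anchor side",b,(249,277)),("tray",a,(366,205)),("tray s",b,(329,198)),("gauge",a,(366,205)),("gauge s",b,(334,200))): print(n,atz(c,*p,.003 if'g'==n[0] else 0).round(4))
s=cv2.resize(a["image"][160:280,190:450],None,fx=3,fy=3,interpolation=2)
t=cv2.resize(b["image"][160:300,200:460],None,fx=3,fy=3,interpolation=2)
cv2.imwrite("pics/crop.png",cv2.resize(np.vstack([s[:,:],t]),None,fx=.76,fy=.76)[:,:,::-1])
V=np.array(a["view"]);print(-V[:3,:3].T@V[:3,3]);V=np.array(b["view"]);print(-V[:3,:3].T@V[:3,3])
```

```text
handle [ 0.5631 -0.2941  0.0144] 0.0051
foot [ 0.5295 -0.1095  0.0375] 0.0003
gauge [ 0.5537 -0.2334 -0.0125] 0.0064
tray [ 0.5828 -0.2717 -0.0314] 0.002
slot [0.5763 0.1785 0.0694] 0.0017
redslot [ 0.3026 -0.1528  0.0777] 0.0118
filter [ 0.7494 -0.124   0.0111] 0.0047
tin [ 3.846e-01 -6.700e-03 -1.000e-04] 0.0006
anchor side [0.5687 0.1837 0.    ]
tray [ 0.5408 -0.2175  0.    ]
tray s [ 0.5588 -0.2075  0.    ]
gauge [ 0.5367 -0.2122  0.003 ]
gauge s [ 0.5404 -0.1959  0.003 ]
[-0.20985115  0.75535921  0.54471985]
[0.19946872 0.75419437 0.48762536]
```

View pics/crop.png

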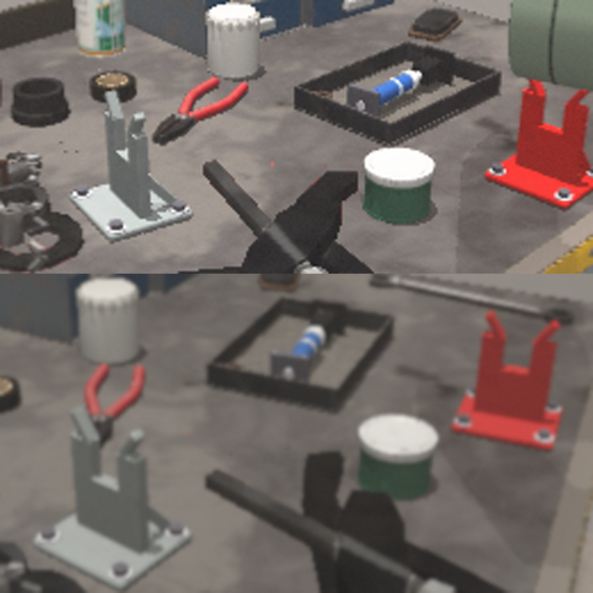

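The crop confirms the blue gauge in the tray: its foot is nearest the camera (world about (0.53,-0.12)) and its handle is at the far end (about (0.575,-0.28)). The grey anchor stands at about (0.57,0.18). Next I move over the tray to look with the wrist camera.

```bash
python3 -m handwheel '[[[0,0,-100],[0,0,-8],1],[[60,-20,-100],[0,0,-16],1],[[110,-30,-100],[0,0,-24],1],[[160,-45,-100],[0,0,-32],1],[[210,-60,-100],[0,0,-40],1],[[260,-75,-100],[0,0,-48],1],[[310,-90,-100],[0,0,-56],1],[[350,-100,-100],[0,0,-64],1],[[380,-110,-100],[0,0,-72],1],[[392,-114,-100],[0,0,-80],1],[[392,-114,-100],[0,0,-82],1],[[392,-114,-100],[0,0,-82],1]]'
python3 - <<'E'
from h import *
c=r.read_camera("wrist");save(c,"w1.png");o=r.get_obs();print(o["tool_pos"],o["joint_pos"])
V=np.array(c["view"]);print(-V[:3,:3].T@V[:3,3],V[:3,:3].round(2))
for l,z in(("handle",.025),("foot",.025),("gauge",.003),("tray",0)):
    print(l,[(round(d["conf"],2),np.round(d["location"][::-1]),atz(c,*d["location"][::-1],z).round(4)) for d in r.pinpoint("wrist",l)][:3])
E
```

```text
clock: 2.65
tool_pos: [0.5513, -0.2499, 0.3002]
eef_rot: [-0.0, 0.593, 0.805, -0.0]
force: [-0.1, -0.1, 0.5]
grip_width: 0.0858
[ 0.55082516 -0.25045675  0.30028861] [-5.69587625e-01  2.14900767e-01  1.32803333e+00 -1.84181410e-04
  1.59902263e+00 -8.68649073e-01]
[ 0.52802108 -0.17236481  0.47277469] [[ 0.95  0.3  -0.  ]
 [ 0.28 -0.91  0.32]
 [ 0.09 -0.3  -0.95]]
handle [(0.89, array([313., 166.]), array([ 0.5493, -0.2763,  0.025 ]))]
foot [(0.63, array([340.,  49.]), array([ 0.5398, -0.1354,  0.025 ]))]
gauge [(0.95, array([322., 118.]), array([ 0.5442, -0.2176,  0.003 ]))]
tray [(0.69, array([325., 119.]), array([ 0.5483, -0.2182,  0.    ]))]
```

View pics/w1.png

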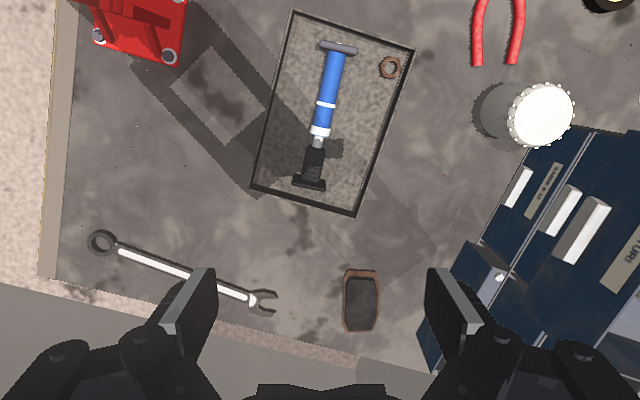

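The wrist view shows the gauge in the tray: foot at (340,47), handle at (313,165) and cap at (310,183). Foot-to-handle distance measures 141 mm against 138 mm given, and the axis is at about 94°. Before lifting, I take a quick look at the anchor from above.

```bash
python3 -m handwheel '[[[50,15,0],[0,0,7],0],[[100,32,0],[0,0,13.4],0],[[150,50,0],[0,0,13.4],0],[[190,68,0],[0,0,13.4],0],[[207,75,0],[0,0,13.4],0],[[207,75,0],[0,0,13.4],0],[[207,75,0],[0,0,13.4],0]]'
python3 - <<'E'
from h import *
c=r.read_camera("wrist");save(c,"w2.png");o=r.get_obs();print(o["tool_pos"],o["joint_pos"])
for l,z in(("slot",.072),("anchor",0),("grease_tin",0),("oil_filter",0)):
    print(l,[(round(d["conf"],2),np.round(d["location"][::-1]),atz(c,*d["location"][::-1],z).round(4)) for d in r.pinpoint("wrist",l)][:3])
E
```

```text
clock: 3.6
tool_pos: [0.5612, -0.032, 0.3007]
eef_rot: [0.0, 0.684, 0.729, -0.0]
force: [0.4, -0.3, -0.2]
grip_width: 0.0429
[ 0.56123613 -0.0326537   0.30065457] [-2.11589168e-01  1.20197703e-01  1.43633128e+00 -7.44253926e-04
  1.58469639e+00 -2.73931946e-01]
slot [(0.71, array([105., 247.]), array([ 0.3063, -0.1633,  0.072 ]))]
anchor [(0.91, array([137., 229.]), array([ 0.31  , -0.1704,  0.    ]))]
grease_tin [(0.67, array([184., 116.]), array([ 0.3851, -0.0078,  0.    ]))]
oil_filter [(0.75, array([456., 226.]), array([ 0.761 , -0.1364,  0.    ]))]
```

View pics/w2.png

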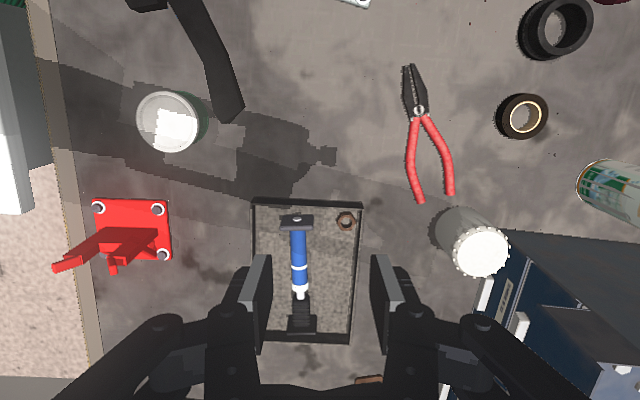

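The wrist view shows the red anchor at (135,230), the tin at (170,120), the tray at (305,270), and only the edge of the grey anchor at (358,0). I need to go about 150 mm further.

```bash
python3 -m handwheel '[[[50,0,0],[0,0,0],0],[[100,0,0],[0,0,0],0],[[140,0,0],[0,0,0],0],[[150,0,0],[0,0,0],0],[[150,0,0],[0,0,0],0]]'
python3 - <<'E'
from h import *
c=r.read_camera("wrist");save(c,"w3.png");o=r.get_obs();print(o["tool_pos"],o["joint_pos"])
for l,z in(("slot",.072),("anchor",0),("grease_tin",0),("oil_filter",0)):
    print(l,[(round(d["conf"],2),np.round(d["location"][::-1]),atz(c,*d["location"][::-1],z).round(4)) for d in r.pinpoint("wrist",l)][:3])
E
```

```text
clock: 4.35
tool_pos: [0.552, 0.1174, 0.3004]
eef_rot: [0.0, 0.684, 0.729, -0.0]
force: [0.1, -1.1, -0.1]
grip_width: 0.0426
[0.55220863 0.11615665 0.30035389] [ 5.46893532e-02  1.25399882e-01  1.43115080e+00 -1.15897575e-03
  1.58522912e+00 -6.86710898e-03]
slot [(0.62, array([125., 348.]), array([ 0.306, -0.164,  0.072])), (0.61, array([342.,  92.]), array([0.5706, 0.1858, 0.072 ]))]
anchor [(0.79, array([148., 319.]), array([ 0.304 , -0.1712,  0.    ])), (0.58, array([335.,  91.]), array([0.5664, 0.1845, 0.    ]))]
grease_tin [(0.74, array([197., 224.]), array([ 0.3857, -0.0074,  0.    ]))]
oil_filter [(0.63, array([444., 314.]), array([ 0.7587, -0.1335,  0.    ]))]
```

View pics/w3.png

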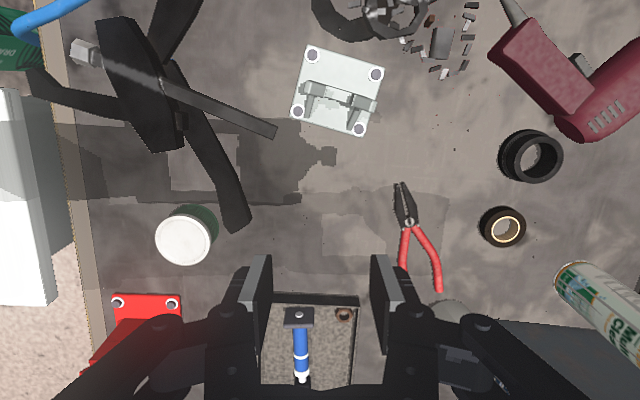

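The wrist view now shows the grey anchor at (337,92), with base bolts at (312,53), (376,74), (359,129) and (297,112). The tin is at (186,235) and the pliers at (410,230). I need the anchor's exact yaw and which side is which.

Run:
```python
from h import *
c=r.read_camera("wrist");a=r.read_camera("scene");b=r.read_camera("side")
B=[(312,54),(376,74),(359,129),(297,112)]
P=np.array([atz(c,*p,.010) for p in B]);print(P.round(4),P.mean(0).round(4))
for i in range(4):
    d=P[(i+1)%4]-P[i];print(np.linalg.norm(d[:2]).round(4),np.degrees(np.arctan2(d[1],d[0])).round(1))
w=cv2.resize(c["image"][30:150,270:400],None,fx=4,fy=4,interpolation=2)
t=cv2.resize(b["image"][205:300,205:295],None,fx=5,fy=5,interpolation=2)
h=np.zeros((480,520+450,3),np.uint8);h[:480,:520]=w;h[:475,520:]=t
cv2.imwrite("pics/anc.png",cv2.resize(h,None,fx=.82,fy=.82)[:,:,::-1])
```

```text
[[0.5362 0.2228 0.01  ]
 [0.6147 0.2049 0.01  ]
 [0.6003 0.1381 0.01  ]
 [0.5209 0.1545 0.01  ]] [0.5681 0.1801 0.01  ]
0.0805 -12.8
0.0683 -102.2
0.0811 168.3
0.07 77.4
```

View pics/anc.png

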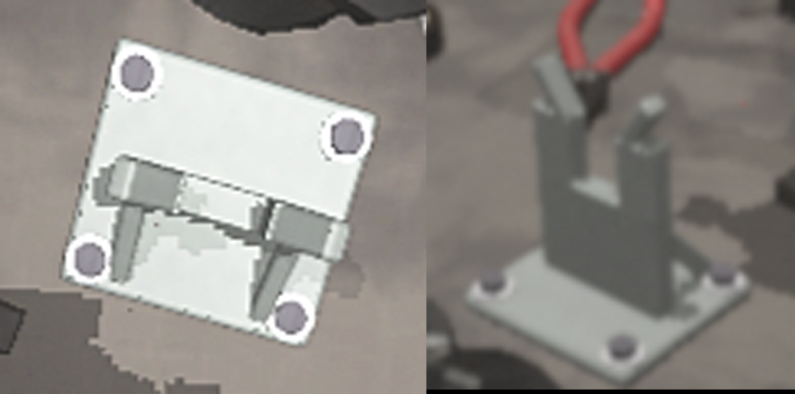

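The crop shows the gussets on the world -y side and a clean back face toward world +y. So anchor +y is at about 77.5° and its x axis at about -12.5°. Bolt spacing is 81 × 69 mm, which suits a 100 × 90 mm base. The base centre is about (0.568,0.180), so the slot's back face is at about (0.570,0.186), which agrees with the network. Next I return over the handle.

```bash
python3 -m handwheel '[[[-50,-4,0],[0,0,0],0],[[-100,-8,0],[0,0,0],0],[[-150,-12,0],[0,0,0],0],[[-200,-15,0],[0,0,0],0],[[-250,-18,20],[0,0,0],0],[[-300,-22,60],[0,0,0],0],[[-340,-25,90],[0,0,0],0],[[-375,-28,120],[0,0,0],0],[[-391,-28,150],[0,0,0],0],[[-391,-28,170],[0,0,0],0],[[-391,-28,170],[0,0,0],0],[[-391,-28,170],[0,0,0],0]]'
python3 - <<'E'
from h import *
c=r.read_camera("wrist");save(c,"w4.png");o=r.get_obs();print(o["tool_pos"],o["eef_rot"])
H=None
for l,z in(("handle",.025),("foot",.025),("gauge",.003)):
    for d in r.pinpoint("wrist",l)[:2]:
        p=atz(c,*d["location"][::-1],z);print(l,round(d["conf"],2),np.round(d["location"][::-1]),p.round(4),totool(p).round(1))
E
```

```text
clock: 5.95
tool_pos: [0.5475, -0.2766, 0.1307]
eef_rot: [-0.0, 0.686, 0.728, -0.0]
force: [0.4, -0.1, 0.6]
grip_width: 0.0425
[ 0.54848562 -0.27678554  0.13220123] [1.30519004e-03 6.85671726e-01 7.27909729e-01 7.71608895e-05]
handle 0.63 [318. 180.] [ 0.5458 -0.2729  0.025 ] [  4.5  -3.3 107.9]
gauge 0.73 [319. 106.] [ 0.5435 -0.2167  0.003 ] [ 60.6  -2.4 129.9]
```

View pics/w4.png

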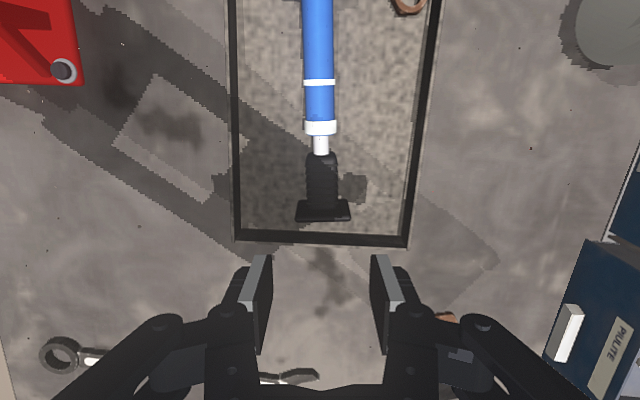

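The handle is at (320,180), aligned with the jaws, and the fingers straddle it. The correction is about (4,-3) mm. Descending and gripping.

```bash
python3 -m handwheel '[[[4,-3,45],[0,0,0],0],[[4,-3,85],[0,0,0],0],[[4,-3,110],[0,0,0],0],[[4,-3,121],[0,0,0],0],[[4,-3,121],[0,0,0],0],[[4,-3,121],[0,0,0],-1],[[4,-3,121],[0,0,0],-1],[[4,-3,121],[0,0,0],-1],[[4,-3,121],[0,0,0],-1],[[4,-3,121],[0,0,0],-1],[[4,-3,121],[0,0,0],-1]]' 100
```

```text
clock: 7.25
tool_pos: [0.5464, -0.2733, 0.0124]
eef_rot: [0.002, 0.685, 0.728, 0.0]
force: [-0.2, 0.2, -0.4]
grip_width: -0.0001
```

The opening reads 0, so the grip missed. Looking before I move.

Run:
```python
from h import *
c=r.read_camera("wrist");s=r.read_camera("scene");print(r.get_obs()["grip_width"],r.get_obs()["tool_pos"])
t=cv2.resize(s["image"][170:225,300:420],(640,293),interpolation=2)
cv2.imwrite("pics/w5.png",np.vstack([c["image"][100:],t])[:,:,::-1])
o=r.get_obs()
print(proj(c,o["tool_pos"]))
```

```text
7.327703277290061e-05 [ 0.54622386 -0.27316668  0.01211904]
[319.12619407 241.14474053]
```

View pics/w5.png

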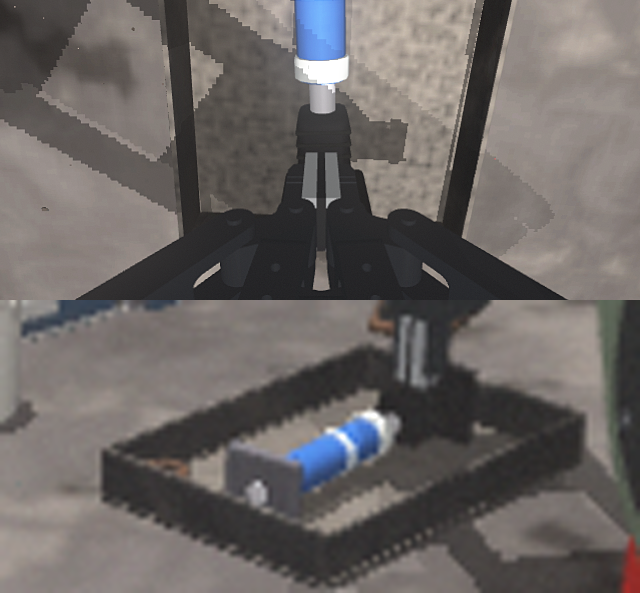

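Run:
```python
from h import *
c=r.read_camera("wrist");s=r.read_camera("scene");b=r.read_camera("side")
o=r.get_obs();t=np.array(o["tool_pos"])
for n,p in(("tcp",t),("grasp",t+[0,0,.019]),("handle",(.546,-.273,.025)),("tcp+40",t+[0,0,.04]),("captop",(.5475,-.298,.047))):
    q=proj(s,p);print(n,"w",proj(c,p).round(),"scene",q.round(1),"crop",((q-[300,170])*5.333+[0,300]).round(),"side",proj(b,p).round(1))
print("handle front edge",atz(c,322,205,.037),"collar mouth end",atz(c,322,182,.034),"collar far",atz(c,322,158,.034))
for k in("wrist","scene","side"):
    r.read_camera(k)
    for l in("handle","foot","gauge"):
        print(k,l,[(round(d["conf"],2),np.round(d["location"][::-1])) for d in r.pinpoint(k,l)][:2])
# dark-blob profile in the wrist picture
g=c["image"].sum(2)
for row in(205,215,225,235,245,255,265,275,285,295,305): 
    x=np.where(g[row,230:410]<200)[0]+230
    print(row,x.min() if len(x) else None,x.max() if len(x) else None,g[row,290:352:4])
```

```text
tcp w [319. 241.] scene [376.9 195.2] crop [410. 434.] side [342.1 185.6]
grasp w [319. 259.] scene [377.4 189. ] crop [413. 402.] side [342.5 179.3]
handle w [319. 252.] scene [377.2 191. ] crop [412. 412.] side [342.4 181.3]
tcp+40 w [319. 282.] scene [377.8 182.2] crop [415. 365.] side [342.8 172.1]
captop w [319. 324.] scene [382.6 181.5] crop [441. 362.] side [345.4 170.7]
handle front edge [ 0.54564618 -0.24397772  0.037     ] collar mouth end [ 0.54507806 -0.23449173  0.034     ] collar far [ 0.5444247  -0.22395014  0.034     ]
wrist handle [(0.85, array([322., 253.]))]
wrist foot []
wrist gauge [(0.79, array([323., 130.]))]
scene handle [(0.57, array([377., 189.]))]
scene foot [(0.98, array([346., 206.]))]
scene gauge [(0.81, array([366., 202.]))]
side handle [(0.65, array([250., 277.])), (0.59, array([342., 182.]))]
side foot [(0.58, array([326., 200.]))]
side gauge [(0.58, array([333., 198.]))]
205 305 341 [282 272 280 306 188 368 488 537 574 560 516 465 187 201 263 272]
215 298 347 [286 262 191 168 169 178 172 156 148 157 173 178 178 180 172 276]
225 297 349 [283 276 147 162 174 168 177 174 176 182 187 182 179 188 173 254]
235 296 349 [230 228 153 156 157 161 158 166 166 168 166 173 177 173 153 255]
245 296 351 [238 235 146 147 148 150 150 165 159 160 162 160 159 163 162 139]
255 297 351 [226 240 113 128 356 353 355 132 133 365 355 350 128 139 143 133]
265 292 350 [252 123 135 130 359 347 350 111 129 367 351 356 161 146 143  84]
275 286 362 [134 129 128 111 352 351 354 115 129 348 352 350 284 137 140 138]
285 284 365 [130 121 130 195 344 346 354 107 122 338 350 350 370 135 140 136]
295 282 367 [128 126 127 329 346 344 349 115 123 328 347 349 352 130 132 134]
305 279 369 [120 125 127 123 123 128 367 151 165 513 118 126 130 129 132 131]
```

The mouth at -0.2345 puts the handle at y = -0.272, so the lateral position is right. In both views the visible fingertips end near z≈0.038, just above the handle's top, although the reported TCP z is 0.012. The fingers closed over the handle. I reopen and feel my way down in small steps.

```bash
python3 -m handwheel '[[[0,0,-4],[0,0,0],0],[[0,0,-4],[0,0,0],0],[[0,0,-4],[0,0,0],0],[[0,0,-4],[0,0,0],0],[[0,0,0],[0,0,0],0],[[0,0,3],[0,0,0],0],[[0,0,5],[0,0,0],0]]'; python3 -m handwheel '[[[0,0,2],[0,0,0],0],[[0,0,4],[0,0,0],0],[[0,0,4],[0,0,0],0]]'
python3 - <<'E'
from h import *
c=r.read_camera("wrist");save(c,"w6.png");o=r.get_obs();print(o["tool_pos"],o["force"],o["grip_width"])
g=c["image"].astype(int).sum(2)
for row in range(215,300,8): print(row,g[row,240:400:5])
E
```

```text
clock: 8.8
tool_pos: [0.5459, -0.2729, 0.0064]
eef_rot: [0.002, 0.685, 0.728, 0.0]
force: [-0.3, 0.5, -0.9]
grip_width: 0.0431
clock: 9.1
tool_pos: [0.5456, -0.2727, 0.0019]
eef_rot: [0.001, 0.685, 0.728, 0.0]
force: [-0.5, 0.0, 0.1]
grip_width: 0.0429
[ 0.54574757 -0.27283487  0.0021283 ] [ 0.20933379 -1.29186655  0.40067606] 0.04244349409108267
215 [280 280 267 257 270 279 286 280 287 300 287 277 303 193 191 517 576 607
 573 504 208 208 293 300 297 347 494 459 440 451 469 482]
223 [271 260 247 249 264 269 264 268 281 293 301 278 174 186 190 175 349 443
 278 188 195 190 204 282 288 298 285 446 450 458 296 427]
231 [252 255 273 265 247 255 265 265 267 292 298 287 169 180 177 180 184 188
 190 185 189 187 177 288 291 292 304 274 464 263 281 289]
239 [247 255 276 268 256 250 262 264 260 274 275 274 160 178 184 186 187 188
 195 196 193 185 169 295 272 269 280 282 279 261 259 267]
247 [264 263 258 257 244 252 256 245 242 266 271 258 151 163 171 170 173 172
 175 177 182 179 155 294 302 277 278 253 277 258 285 296]
255 [256 244 237 362 363 389 121 276 260 246 245 254 139 145 150 153 149 151
 152 154 157 157 153 252 272 259 268 167 375 376 281 286]
263 [253 249 226 369 371 113 128 250 266 254 254 273 126 140 144 148 149 151
 149 154 157 153 137 286 268 245 164 139 388 377 363 272]
271 [136 142 377 368 394 127 125 266 271 265 251 232 149 146 134 139 145 142
 143 137 140 147 133 259 432 408 168 127 168 374 377 127]
279 [171 272 367 371 106 124 115 241 256 261 252 263 112 123 130 131 138 131
 133 131 132 126 122 445 458 432 102 131 131 383 378 389]
287 [129 369 371 387 123 121 118 254 257 153 107 106 102 112 121 129 130 128
 127 129 132 130 118 109 102 112  93 123 118 163 373 376]
295 [371 367 367 108 114 117 111 268 266  98 102 101 137 132 128 133 134 119
 129 125 123 128 117 109 110 111 112 115 121 122 379 374]
```

```bash
python3 -m handwheel '[[[0,0,2],[0,0,0],0],[[0,0,4],[0,0,0],0],[[0,0,5],[0,0,0],0]]'; python3 -m handwheel '[[[0,0,2],[0,0,0],0],[[0,0,4],[0,0,0],0],[[0,0,4],[0,0,0],0]]'
```

```text
clock: 9.45
tool_pos: [0.5456, -0.2728, -0.0031]
eef_rot: [0.001, 0.685, 0.728, 0.0]
force: [-0.6, -0.5, -0.2]
grip_width: 0.0425
clock: 9.75
tool_pos: [0.5453, -0.2726, -0.0076]
eef_rot: [0.001, 0.685, 0.728, -0.0]
force: [-0.4, -0.0, 0.3]
grip_width: 0.0429
```

No contact at TCP z = -0.008, so the tips really do sit about 25 mm higher than reported. I go on to about -0.016 and close.

```bash
python3 -m handwheel '[[[0,0,2],[0,0,0],0],[[0,0,4],[0,0,0],0],[[0,0,6],[0,0,0],0],[[0,0,8],[0,0,0],0],[[0,0,8],[0,0,0],-1],[[0,0,8],[0,0,0],-1],[[0,0,8],[0,0,0],-1],[[0,0,8],[0,0,0],-1]]'
```

```text
clock: 10.55
tool_pos: [0.5455, -0.2727, -0.0154]
eef_rot: [0.001, 0.685, 0.728, -0.0]
force: [0.4, 0.2, 0.6]
grip_width: 0.0221
```

Gripped at about 22 mm, which fits the 24 mm handle. In reported coordinates the gauge axis is at TCP z + 0.040. Lifting.

```bash
python3 -m handwheel '[[[0,0,-10],[0,0,0],-1],[[0,0,-30],[0,0,0],-1],[[0,0,-55],[0,0,0],-1],[[0,0,-80],[0,0,0],-1],[[0,0,-105],[0,0,0],-1],[[0,0,-130],[0,0,0],-1],[[0,0,-145],[0,0,0],-1],[[0,0,-145],[0,0,0],-1],[[0,0,-145],[0,0,0],-1]]'
python3 - <<'E'
from h import *
o=r.get_obs();print(o["force"],o["torque"],o["grip_width"])
C={k:r.read_camera(k) for k in("scene","side","wrist")}
for k,c in C.items():
    for l in("handle","foot"):
        print(k,l,[(round(d["conf"],2),np.round(d["location"][::-1])) for d in r.pinpoint(k,l)][:3])
c=C["wrist"];t=cv2.resize(C["side"]["image"][100:230,270:400],(400,400),interpolation=2)
s=cv2.resize(C["scene"]["image"][100:230,300:430],(400,400),interpolation=2)
cv2.imwrite("pics/l.png",np.hstack([s,t])[:,:,::-1])
t=np.array(o["tool_pos"])+[0,0,.04]
for k in("scene","side","wrist"): print(k,"exp handle",proj(C[k],t).round(1),"exp foot",proj(C[k],t+np.array([-.0092,.1377,0])).round(1))
E
```

```text
clock: 11.45
tool_pos: [0.5448, -0.2722, 0.129]
eef_rot: [0.001, 0.685, 0.728, -0.0]
force: [-0.1, 1.2, -2.3]
grip_width: 0.0219
[-0.14112551  1.24766864 -2.34176048] [-0.12237716 -0.02372771 -0.05245549] 0.021938981438180426
scene handle [(0.46, array([381., 141.]))]
scene foot [(0.7, array([350., 152.]))]
side handle [(0.52, array([346., 133.]))]
side foot [(0.97, array([330., 147.]))]
wrist handle [(0.77, array([318., 283.]))]
wrist foot []
scene exp handle [380.7 142.7] exp foot [350.5 154.2]
side exp handle [345.4 130.3] exp foot [329.3 146.2]
wrist exp handle [320.8 285.6] exp foot [ 318.  -125.3]
```

View pics/l.png

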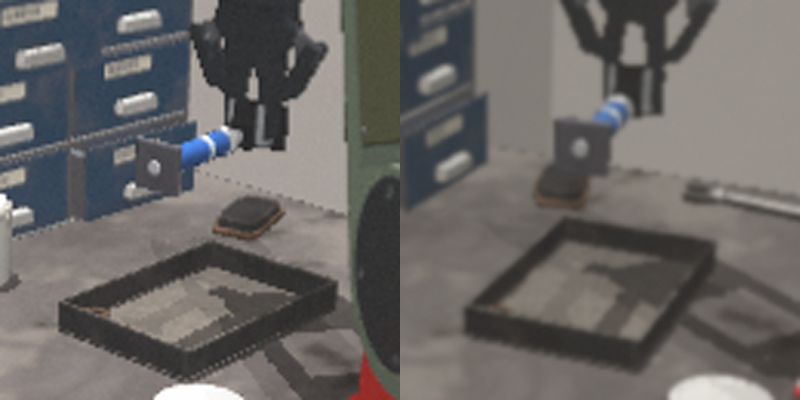

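Both views show the gauge held level, shut and clear of the tray, within 2 to 3 px of the expected pixels. Carrying it to above the slot, with the foot 16 mm behind the plate and yaw turned +16°.

```bash
python3 -m handwheel '[[[15,1,0],[0,0,2],-1],[[45,3,0],[0,0,4],-1],[[85,5,0],[0,0,7],-1],[[125,7,0],[0,0,10],-1],[[165,10,0],[0,0,13],-1],[[205,12,0],[0,0,15],-1],[[245,15,0],[0,0,16],-1],[[285,17,0],[0,0,16],-1],[[315,19,0],[0,0,16],-1],[[333,19.5,0],[0,0,16],-1],[[338.5,19.5,0],[0,0,16],-1],[[338.5,19.5,0],[0,0,16],-1]]'
python3 - <<'E'
from h import *
from scipy.spatial.transform import Rotation as R
C={k:r.read_camera(k) for k in("scene","side","wrist")}
o=r.get_obs();q=o["eef_rot"];ex=R.from_quat([q[1],q[2],q[3],q[0]]).apply([1,0,0]);t=np.array(o["tool_pos"]);h=t+[0,0,.04];f=h+.138*ex
S=np.array([.570,.186,.072]);u=np.array([.2164,.9763,0]);v=np.array([.9763,-.2164,0])
print(t,"yaw",np.degrees(np.arctan2(ex[1],ex[0])),"foot in slot (FK) x,y,z mm",((f-S)@v*1e3).round(1),((f-S)@u*1e3).round(1),((f-S)[2]*1e3).round(1),o["force"])
P={}
for k,c in C.items():
    for l in("handle","foot","slot"):
        d=r.pinpoint(k,l)[:3];print(k,l,[(round(x["conf"],2),np.round(x["location"][::-1],1)) for x in d])
    print(k,"exp h/f/slot",proj(c,h).round(1),proj(c,f).round(1),proj(c,S).round(1))
sc=cv2.resize(C["scene"]["image"][150:270,190:310],(400,400),interpolation=2);sd=cv2.resize(C["side"]["image"][150:300,190:340],(400,400),interpolation=2)
cv2.imwrite("pics/ab.png",np.hstack([sc,sd])[:,:,::-1]);save(C["wrist"],"ab_w.png")
E
```

```text
clock: 13.1
tool_pos: [0.5439, 0.0671, 0.1286]
eef_rot: [0.001, 0.78, 0.626, -0.0]
force: [0.5, -0.2, -3.0]
grip_width: 0.022
[0.54415237 0.06560405 0.12861233] yaw 77.39925759912384 foot in slot (FK) x,y,z mm 1.1 14.9 96.4 [ 0.18153812 -0.8455229  -1.65075757]
scene handle [(0.53, array([289.8, 171.4])), (0.38, array([292.9, 187.6]))]
scene foot [(0.78, array([232.6, 187.5]))]
scene slot [(0.88, array([244.8, 223.5])), (0.57, array([431.2, 213.1]))]
scene exp h/f/slot [290.1 172.3] [233.9 184. ] [242.9 223.2]
side handle [(0.57, array([287.6, 175.7]))]
side foot [(0.82, array([236.4, 198.7])), (0.31, array([370.9, 247.1]))]
side slot [(0.86, array([427.4, 199.7])), (0.61, array([245.3, 244.1]))]
side exp h/f/slot [287.5 175.6] [236.4 200.1] [245.8 245.1]
wrist handle [(0.84, array([320.3, 283.7])), (0.59, array([581.1, 325.3]))]
wrist foot []
wrist slot []
wrist exp h/f/slot [319.4 283.4] [ 319.2 -123.4] [3.178e+02 1.000e-01]
```

The FK estimate of the foot in the slot frame is x +1, y +15, z +96 mm, and the camera detections agree within about 2 px. Lowering in stages while watching the force.

```bash
python3 -m handwheel '[[[0,0,15],[0,0,0],-1],[[0,0,35],[0,0,0],-1],[[0,0,50],[0,0,0],-1],[[0,0,60],[0,0,0],-1],[[0,0,60],[0,0,0],-1]]'; python3 -m handwheel '[[[0,0,5],[0,0,0],-1],[[0,0,10],[0,0,0],-1],[[0,0,15],[0,0,0],-1],[[0,0,20],[0,0,0],-1],[[0,0,20],[0,0,0],-1]]'
```

```text
clock: 14.2
tool_pos: [0.5425, 0.0665, 0.0669]
eef_rot: [-0.0, 0.78, 0.626, -0.001]
force: [-0.6, -0.6, -1.5]
grip_width: 0.022
clock: 14.7
tool_pos: [0.5418, 0.0665, 0.0461]
eef_rot: [-0.001, 0.78, 0.626, -0.002]
force: [0.4, -1.4, -1.6]
grip_width: 0.0219
```

```bash
python3 -m handwheel '[[[0,0,5],[0,0,0],-1],[[0,0,9],[0,0,0],-1],[[0,0,12],[0,0,0],-1],[[0,0,13],[0,0,0],-1],[[0,0,13],[0,0,0],-1]]'
python3 - <<'E'
from h import *
C={k:r.read_camera(k) for k in("scene","side")}
o=r.get_obs();q=o["eef_rot"];ex=R.from_quat([q[1],q[2],q[3],q[0]]).apply([1,0,0]);t=np.array(o["tool_pos"]);h=t+[0,0,.04];f=h+.138*ex
S=np.array([.570,.186,.072]);u=np.array([.2164,.9763,0]);v=np.array([.9763,-.2164,0])
print(t,ex,"foot in slot",((f-S)@v*1e3).round(1),((f-S)@u*1e3).round(1),((f-S)[2]*1e3).round(1),o["force"],o["torque"])
for k,c in C.items():
    d=r.pinpoint(k,"foot")[:2];print(k,[(round(x["conf"],2),np.round(x["location"][::-1],1)) for x in d],proj(c,f).round(1))
sc=cv2.resize(C["scene"]["image"][180:270,200:290],(400,400),interpolation=2);sd=cv2.resize(C["side"]["image"][180:300,190:310],(400,400),interpolation=2)
cv2.imwrite("pics/in.png",np.hstack([sc,sd])[:,:,::-1])
E
```

```text
clock: 15.2
tool_pos: [0.5416, 0.0665, 0.0329]
eef_rot: [-0.001, 0.78, 0.626, -0.002]
force: [0.7, -0.9, -1.1]
grip_width: 0.0221
[0.54190601 0.06644603 0.03323241] [ 0.21732446  0.97609774 -0.00181314] foot in slot -1.4 15.2 1.0 [-0.08447506  0.64366443 -1.3319185 ] [-0.10945183  0.01661163  0.00531587]
scene [(0.63, array([235. , 226.3])), (0.35, array([247.7, 250.2]))] [236.8 224.7]
side [(0.59, array([240. , 249.6]))] [240.4 248.4]
```

View pics/in.png

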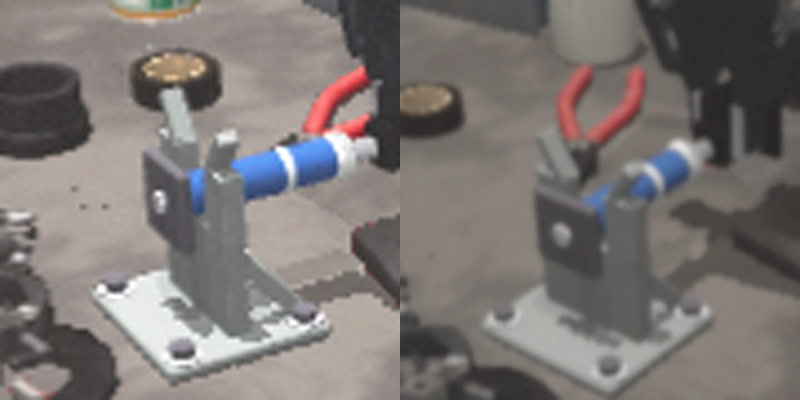

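The sleeve lies in the slot with the flange behind the plate, about 11 mm off its back face. I pull part-way and locate the contact point by force.

```bash
python3 -m handwheel '[[[-4,0,0],[0,0,0],-1],[[-8,0,0],[0,0,0],-1],[[-8,0,0],[0,0,0],-1]]';python3 -m handwheel '[[[-6,0,0],[0,0,0],-1],[[-12,0,0],[0,0,0],-1],[[-20,0,0],[0,0,0],-1],[[-28,0,0],[0,0,0],-1],[[-28,0,0],[0,0,0],-1],[[-28,0,0],[0,0,0],-1]]'
python3 - <<'E'
from h import *
F=[]
for i in range(3):
    c=r.read_camera("wrist");F.append(r.get_obs()["force"])
o=r.get_obs();t=np.array(o["tool_pos"]);print(t,np.mean(F,0)@[.2164,.9763,0],np.mean(F,0).round(1))
save(c,"w7.png")
g=c["image"].astype(int)
for row in range(40,262,5): print(row,proj(c,t+[0,0,.04])[0].round(),g[row,321])
print(proj(c,t+[0,0,.04]),proj(c,t+[.2164*.022,.9763*.022,.052]))
E
```

```text
clock: 15.7
tool_pos: [0.5402, 0.0583, 0.0334]
eef_rot: [-0.001, 0.78, 0.625, -0.002]
force: [-0.1, -0.0, -1.4]
grip_width: 0.0218
clock: 16.3
tool_pos: [0.5343, 0.0318, 0.0335]
eef_rot: [-0.001, 0.781, 0.625, -0.001]
force: [1.7, 6.0, -3.6]
grip_width: 0.022
[0.53435839 0.03198048 0.03349873] 6.410100363537615 [ 1.6  6.2 -3.3]
40 319.0 [108 153 235]
45 319.0 [111 165 245]
50 319.0 [108 162 245]
55 319.0 [109 163 245]
60 319.0 [108 162 245]
65 319.0 [112 167 246]
70 319.0 [111 167 246]
75 319.0 [113 167 247]
80 319.0 [115 170 247]
85 319.0 [118 170 247]
90 319.0 [119 172 248]
95 319.0 [121 172 248]
100 319.0 [255 255 255]
105 319.0 [255 255 255]
110 319.0 [255 255 255]
115 319.0 [255 255 255]
120 319.0 [255 255 255]
125 319.0 [255 255 255]
130 319.0 [193 214 242]
135 319.0 [255 255 255]
140 319.0 [255 255 255]
145 319.0 [255 255 255]
150 319.0 [149 145 156]
155 319.0 [255 255 255]
160 319.0 [255 255 255]
165 319.0 [255 255 255]
170 319.0 [255 255 255]
175 319.0 [255 255 255]
180 319.0 [255 255 255]
185 319.0 [255 255 255]
190 319.0 [255 255 255]
195 319.0 [214 210 214]
200 319.0 [214 210 214]
205 319.0 [214 210 213]
210 319.0 [213 209 213]
215 319.0 [210 206 210]
220 319.0 [209 204 208]
225 319.0 [209 205 208]
230 319.0 [208 203 206]
235 319.0 [206 202 206]
240 319.0 [226 221 224]
245 319.0 [49 47 49]
250 319.0 [49 48 49]
255 319.0 [51 49 50]
260 319.0 [50 48 49]
[318.74585226 282.65277901] [318.24892188 247.79807715]
```

The force of 6.4 N implies a draw of about 23 mm and the geometry gives about 24 mm, so they agree. I draw about 25 mm more, slowly, then measure on the picture.

```bash
python3 -m handwheel '[[[-5,0,0],[0,0,0],-1],[[-10,0,0],[0,0,0],-1],[[-15,0,0],[0,0,0],-1],[[-20,0,0],[0,0,0],-1],[[-24,0,0],[0,0,0],-1],[[-25,0,0],[0,0,0],-1],[[-25,0,0],[0,0,0],-1]]'
python3 - <<'E'
from h import *
F=[]
for i in range(4):
    c=r.read_camera("wrist");F.append(r.get_obs()["force"])
o=r.get_obs();t=np.array(o["tool_pos"]);f=np.mean(F,0);print(t,f@[.2164,.9763,0],f.round(1),o["grip_width"])
u=np.array([.2164,.9763,0]);g=c["image"].astype(int)
col=g[:,319];ye=np.where((col[:,0]-col[:,2]>60)&(col[:,1]-col[:,2]>40))[0];dk=np.where(col.sum(1)<200)[0]
y0,y1=ye.min(),ye.max();hf=dk[dk>y1].min();print("yellow rows",y0,y1,"handle front",hf,"col below mouth",[tuple(col[k]) for k in range(y0-6,y1+4,2)])
za=t[2]+.04
A=lambda row,dz:(atz(c,319,row,za+dz)-t)@u*1e3
print("mouth rel tcp",A(y0,.0125),A(y0,.006),"band end",A(y1,.006),"handle front",A(hf,.012))
cv2.imwrite("pics/fin.png",np.vstack([c["image"][60:300,200:440]])[:,:,::-1].repeat(2,0).repeat(2,1))
E
```

```text
clock: 17.15
tool_pos: [0.5292, 0.0093, 0.0334]
eef_rot: [-0.003, 0.781, 0.625, 0.001]
force: [2.7, 9.3, -3.5]
grip_width: 0.0223
[0.52927547 0.00943404 0.03341664] 9.520705335044156 [ 3.   9.1 -3.6] 0.02193767491393492
yellow rows 60 79 handle front 242 col below mouth [(np.int64(255), np.int64(255), np.int64(255)), (np.int64(128), np.int64(182), np.int64(255)), (np.int64(113), np.int64(132), np.int64(192)), (np.int64(234), np.int64(195), np.int64(106)), (np.int64(255), np.int64(255), np.int64(156)), (np.int64(255), np.int64(254), np.int64(148)), (np.int64(255), np.int64(255), np.int64(164)), (np.int64(255), np.int64(255), np.int64(163)), (np.int64(255), np.int64(255), np.int64(163)), (np.int64(255), np.int64(255), np.int64(162)), (np.int64(255), np.int64(255), np.int64(160)), (np.int64(255), np.int64(255), np.int64(161)), (np.int64(255), np.int64(255), np.int64(153)), (np.int64(250), np.int64(250), np.int64(255)), (np.int64(255), np.int64(255), np.int64(255))]
mouth rel tcp 86.48046145710754 86.80414108091742 band end 80.90195105220145 handle front 24.13669477520718
```

View pics/fin.png

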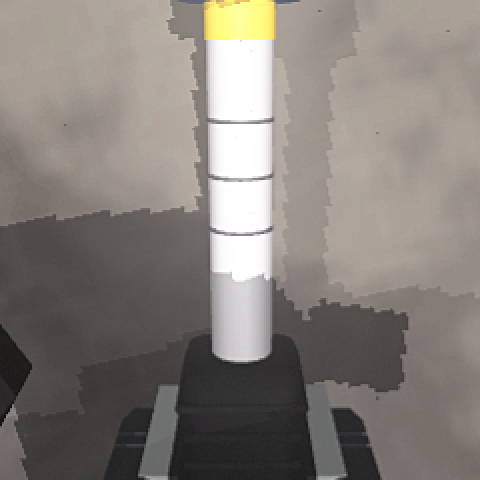

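Three readings agree on a draw of about 48 to 50 mm: force 9.5 N gives 49, 6 mm of the yellow band showing gives 50, and mouth to handle gives 47.5. The arm is at rest, so I hand in.

Run:
```python
from h import *
o=r.get_obs();print(o["clock"],np.abs(o["joint_velocities"]).max(),o["grip_width"],o["force"])
r.job_done();print(r.get_obs()["clock"],r.get_obs()["force"])
```

```text
17.35 0.0012954446396242912 0.02193767491393492 [ 2.80568459  8.85678014 -3.72410616]
the job is handed in; nothing more can be done
the job is handed in; nothing more can be done
```

I lifted the gauge from the tray by its handle, set its sleeve in the grey anchor's slot with the flange behind the plate, and drew the rod until the sleeve's mouth lay on the yellow band. I handed in at 17.4 s with the arm still and the handle held.

- **Draw:** three readings put it inside the 43–57 mm window. Spring force of 9.5 N gives about 49 mm, the band showing about 6 mm gives about 50 mm, and mouth-to-handle distance in the picture gives 47.5 mm.
- **Grip and anchor pull:** the jaws were on the handle at about 22 mm opening, and the pull against the anchor was about 9 N at hand-in.
- **Placing:** before the pull, the foot was at about x −1, z +1 mm in the slot frame. The pictures showed the flange behind the plate. I did not measure the foot again after drawing.
- **Missed grasp:** the first grip closed on nothing. The fingertips sit about 25 mm higher than the reported tool point, which disagrees with the description. I felt my way down and regripped, then used that offset for the rest.
- **Not checked:** the arm's path stayed well clear of the oil filter and grease tin, but I took no final picture of them.

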